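# Slide the box under the right spout and tip the brass bushing in

### The job

Two tip pans with spouts stand over the slide rail: one pan holds a brass bushing, the other a silver-grey steel one. Slide the blue box along its rail by its orange grip until it is centred under the spout of the brass bushing's pan, then press that pan's yellow paddle down to tip the brass bushing through the spout into the box. Leave the steel bushing lying in its pan and the box where it is, under the spout.

Things in the scene. Friction and masses are not known exactly. Their poses are not given: they have to be found in the camera images.
- bin: Blue open box, 110 x 120 x 64 mm, sliding only along its y on a rail, 2-3 N, 210 mm each way from rail's middle; stays put. Origin: box centre line, 24 mm above table (rim at 66, inner floor at 7 mm over it). x points away from robot. Orange upright grip 18 (x) x 16 (y) mm at x = -150 mm, y = 0, from 60 to 150 mm above table; the bar joining it to the box is 16 mm wide, top 75 mm above table.
- tipper: Fixed station whose green pan holds the brass bushing: square steel spout, 72 mm outside, outlet 100 mm above table, pan behind, yellow paddle in front. Origin: table height, below the spout's centre, on the line the box's origin slides along. x away from robot, y along rail. Spout and pan reach 195 mm, tipped pan 235 mm. An identical station with the steel bushing is 0.27-0.35 m along the rail.
- paddle (a point): Centre of the top face of that station's yellow paddle, 40 (x) x 96 (y) x 6 mm, 174 mm above table, 75 mm in front of the spout's centre. Paddle and pan are one lever on a hinge along y, 100 mm behind this point, 9 mm lower. Press it down 50 mm (stop at 56; 2-6 N), which also carries it about 8 mm away from the robot; the bushing rolls into the spout within 1 s. A spring lifts it when released.
- brass_mid (a point): Centre of the brass bushing, a orange-gold cylinder 26 mm in diameter, 48 mm long, with dark bores, lying with its axis along y at the back of its green pan, 94 mm behind the spout's centre, 171 mm above the table. It shows which station is meant: the sides vary.
- steel_mid (a point): Centre of the steel bushing, silver-grey, same size, lying likewise in the pan of the other station. It must stay in its pan.
Things that resemble listed ones, but are neither listed nor needed, are in the scene too. There is more than one size of the part that bears brass_mid; the job needs the middle-sized.

How it is judged (in metres and radians):
On the way:
1. the blue box stands under the spout of the brass bushing's station (centres within 20 mm) while the brass bushing still lies in its pan (horizontal distance between bin and tipper below 0.02 m and height (world z) of brass_mid above 0.155 m), for 0.2 s.
At the end, for the whole second after the job is handed in: The brass bushing lies at rest inside the blue box, and the box stands still under the spout of the brass bushing's station, centres within 20 mm along the rail (horizontal distance between bin and tipper below 0.02 m and x of brass_mid in the frame of bin between -0.055 and 0.055 m and y of brass_mid in the frame of bin between -0.06 and 0.06 m and z of brass_mid in the frame of bin between 0 and 0.06 m and linear speed of brass below 0.03 m/s and linear speed of bin below 0.01 m/s); the robot touches nothing.
It fails at once if the steel bushing is tipped out or moved by more than 30 mm (distance of steel_mid from where it was at the start of the episode above 0.03 m).
It also fails if it takes over 45 s, if anything falls off the work surface, if the arm or the gripper's body presses on something with over 40 N, if the wrist force passes 120 N, or if a joint passes its speed limit or range.

### The arm

A 7-joint arm with a two-finger parallel gripper is mounted at the origin on the work surface. World frame = base frame: x ahead of the robot, y to its left, z up, the work surface at z = 0. Lengths are in mm, angles in rad, forces in N, time in s.
With the tool pointing down it reaches from about 400 to 875 mm from the base axis. Payload 4.4 kg.
Tool frame: the origin (TCP) lies midway between the tips of the shut fingers; the grasp point (between the pads) lies 19 mm behind it (ctrl.pinch_z is the distance from the TCP to the grasp point, in mm); z points along the fingers, y is the line along which they close (so a half turn about z gives the same grasp; the last joint's range is limited). The gripper opens to 85 mm and grips with 20 to 120 N. Pads are 22 mm wide; open, the fingers measure 114 mm over their backs; the gripper's body (76 mm by 85 mm) begins 54 mm behind the grasp point. The pads swing forward as they close: fully open they stand 13 mm farther back than shut.
Start: joints at [1.145, 0.628, 0.038, 1.517, -0.027, 0.996, -0.02], TCP at [228.885, -608.383, 231.313] pointing down, gripper open.
Joint ranges: [-3.06, 3.06], [-0.37, 2.12], [-1.25, 1.32], [0.18, 2.47], [-1.1, 4.24], [0.23, 1.98], [-2.94, 2.94]. Speed limits (rad/s): [2.57, 2.57, 3.14, 3.14, 3.14, 3.14, 3.14].

### API

Orientations are given as [roll, pitch, yaw] about the fixed x, y, z axes, in that order (R = Rz(yaw) Ry(pitch) Rx(roll)).
In Python, from cell import read_state, cams, order, ctrl gives the robot as it stands.
- The arm moves only by the tool move_arm, never from a script. Its argument "targets" is text: rows parted by semicolons, each of 7 numbers parted by spaces: the gripper's target within -1 to 1 (fully open at 1, half-way at 0, shut at -1), then the shift along the tool's x, y, z in cm, then the turn, a rotation vector about the tool's x, y, z in degrees. A call has 1 to 5 rows; each row shifts and turns the commanded pose from where the row before left it, along the tool's axes as they then stand; what a row does not reach is not made up. A row lasts 1/12 s, in which the tool goes at most 41.7 mm and 7.16 degrees, less where a joint would pass 70% of its speed; a pose out of reach is approached as far as the arm can. A call with a gripper value outside its range is refused whole. The fingers move at their own pace and stop on an object; the grip force is fixed at half the most. Time passes only in rows, so rows that do not move let the fingers close. It gives the time, the measured TCP pose, the force, the opening and the grip force at its end, in the units of the state.
- read_state(): the state, without advancing time (a new reading comes with each control period).
- cams.get_image(name): name is "scene" or "top" or "wrist"; returns a dict with "color" (400x640x3 uint8, red, green, blue), "fovy" (degrees; the focal length in pixels is half the picture's height over the tangent of half this angle, whatever the lens; pixels are square), "cx", "cy" (the principal point, pixels), "rvec" (rotation vector, rad) and "tvec" (3), from world to camera coordinates, as OpenCV has them. Camera axes: x right, y down, z forward; pixel columns grow to the right and rows downward; lengths in mm; the calibration is good to about 2 mm. A picture is of the moment at which its call begins. There is no depth.
- order.finish_job(): hands the job in; it is judged then, once.
The state is a dict: "clock": time; "qpos": joint angles; "qd": joint speeds; "tau": joint torques, N m; "eef_pos": TCP position; "tool_rot": TCP orientation; "force": force on the tool from outside, world axes, zero at the start; "torque": the same for the moment, N m; "width": finger opening in mm; "gripper_force": force on a finger pad.
Only numpy, scipy, OpenCV 4.12 (cv2) and the standard library are available. Lean on these libraries where they do the work, as an engineer would, in place of code of your own. Each camera call takes 0.05 s, during which the arm holds its last target. There are 200 camera calls.

## Working session

There is one attempt and no reset: what is moved stays moved. The work goes in short steps, Python scripts to look and compute and a tool call to move; the robot and the scene stay as the last step left them, time stands still between calls to the robot, and variables do not carry over. Pictures are saved under pics/ and viewed, at most 10 in all, crops included, and the job is handed in when it is done.

Besides the shell and the picture viewer there is one more tool, called as a command line: name --argument value ..., lists and objects as JSON in quotes. move_arm: Moves the arm, as the interface text tells. Its arguments: {"type":"object","properties":{"targets":{"type":"string"}},"required":["targets"]}

```bash
mkdir -p pics; ls; python3 - <<'E'
from cell import read_state,cams,order,ctrl
import cv2,numpy as np
for n in("scene","top"):
    im=cams.get_image(n); cv2.imwrite(f"pics/{n}0.png",im["color"][:,:,::-1])
    print(n,im["fovy"],im["cx"],im["cy"],im["rvec"],im["tvec"])
s=read_state();print(s["eef_pos"],s["tool_rot"],s["width"],s["clock"])
E
```

```text
pics
scene 43.7411279882617 311.4512769614601 199.88277919767683 [ 2.39250466  0.90347331 -0.2738657 ] [-404.24132437 -354.90809387 1382.8875469 ]
top 47.95845607223124 314.1393308912248 198.48049640482668 [ 2.21860672 -1.96370147  0.22635694] [-173.290131    654.33343715  999.57812847]
[ 228.69572133 -607.82052304  230.48846679] [-3.13984818e+00  8.21193610e-07  3.59792791e-01] 85.39378224497362 0.1
```

View pics/scene0.png

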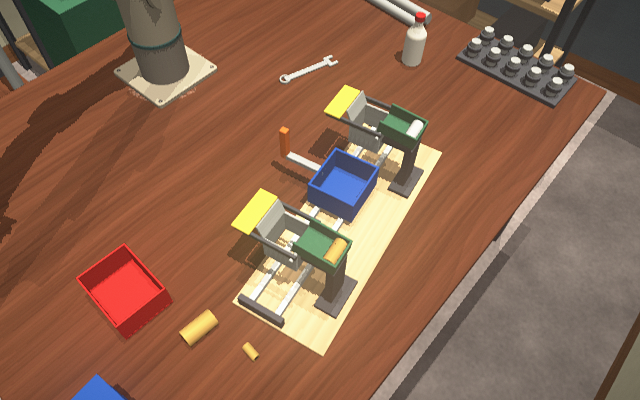

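View pics/top0.png

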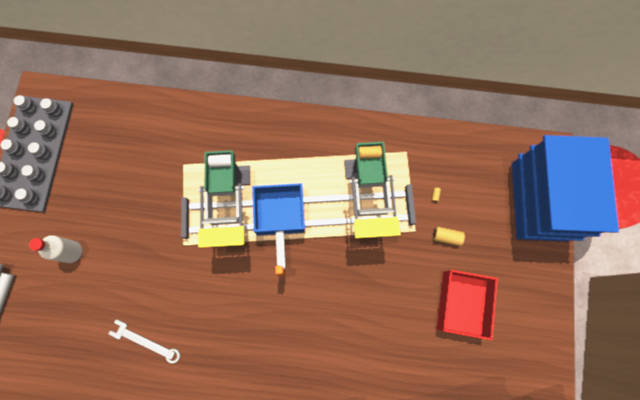

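The top view shows several brass-like cylinders: one in the right green pan (371,152), a large one on the table (449,237) and a small one on the table (436,195). The steel bushing is in the left pan (219,160). I choose the one in the pan at (371,152), so the right station is the target, with its paddle at (377,227). The blue box is at (278,209) with its grip top at (279,270). The stacked blue boxes at (575,190) and the red box are distractors.

```bash
cat > h.py <<'E'
from cell import read_state,cams,order,ctrl
import cv2,numpy as np
def ray(im,p):
    R=cv2.Rodrigues(np.array(im["rvec"],float))[0];t=np.array(im["tvec"],float).ravel()
    f=200/np.tan(np.radians(im["fovy"]/2))
    return -R.T@t, R.T@np.array([(p[0]-im["cx"])/f,(p[1]-im["cy"])/f,1])
def onz(im,p,z):
    c,d=ray(im,p);return c+d*(z-c[2])/d[2]
def cross(a,p,b,q):
    c,d=ray(a,p);e,g=ray(b,q)
    s=np.linalg.lstsq(np.c_[d,-g],e-c,rcond=None)[0]
    return (c+d*s[0]+e+g*s[1])/2, np.linalg.norm(c+d*s[0]-e-g*s[1])
def blobs(im,lo,hi,amin=30):
    m=cv2.inRange(cv2.cvtColor(im["color"],cv2.COLOR_RGB2HSV),lo,hi)
    n,_,st,ce=cv2.connectedComponentsWithStats(m)
    return m,[(ce[i].round(1),st[i].tolist()) for i in range(1,n) if st[i][4]>=amin]
E
python3 - <<'E'
from h import *
T=cams.get_image("top");S=cams.get_image("scene")
for n,im in(("top",T),("scene",S)):
    for c,lo,hi in(("yellow",(26,170,120),(34,255,255)),("orange",(8,190,130),(15,255,255)),("brass",(16,120,120),(25,255,255))):
        for b in blobs(im,lo,hi)[1]:
            print(n,c,b,onz(im,b[0],{"yellow":174,"orange":150,"brass":171}[c]).round(0))
cv2.imwrite("pics/crop.png",cv2.resize(T["color"][130:290,170:430,::-1],None,fx=3,fy=3,interpolation=cv2.INTER_CUBIC))
E
```

```text
top brass (array([370.3, 151.4]), [359, 145, 23, 13, 247]) [ 770. -206.  171.]
top brass (array([435.7, 194.2]), [432, 188, 9, 14, 93]) [ 690. -357.  171.]
top brass (array([449. , 236.3]), [434, 227, 31, 19, 325]) [ 601. -390.  171.]
top brass (array([278.6, 269.1]), [276, 266, 6, 7, 41]) [489. -40. 171.]
scene brass (array([335.2, 250.2]), [323, 238, 24, 26, 337]) [ 767. -200.  171.]
scene brass (array([199. , 326.8]), [179, 309, 39, 37, 637]) [ 693. -449.  171.]
scene brass (array([250.1, 350.9]), [242, 342, 18, 19, 170]) [ 781. -423.  171.]
```

View pics/crop.png

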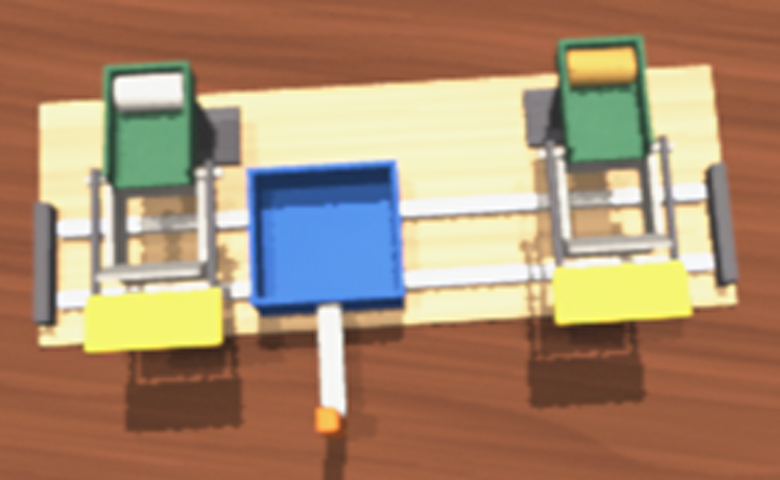

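The crop confirms it: the right pan holds the gold bushing and the left one the silver. Next I measure the paddles, the grip and the box rim.

```bash
python3 - <<'E'
from h import *
T=cams.get_image("top");S=cams.get_image("scene")
hs=lambda im,x,y:cv2.cvtColor(im["color"],cv2.COLOR_RGB2HSV)[y,x]
print(hs(T,377,227),hs(T,278,270),hs(S,284,140),hs(S,255,212))
P={}
for n,im in(("T",T),("S",S)):
    for b in blobs(im,(27,100,200),(34,255,255))[1]: print(n,"yel",b,onz(im,b[0],174).round(0))
    for b in blobs(im,(5,180,120),(19,255,255),20)[1]: print(n,"or",b,onz(im,b[0],150).round(0))
    m,bl=blobs(im,(105,150,60),(125,255,255),800)
    for b in bl: print(n,"blue",b)
br=cross(T,(370.3,151.4),S,(335.2,250.2));print("brass",br)
E
```

```text
[ 30 134 246] [ 21 165 246] [ 10 183 145] [ 30 138 252]
T yel (array([376.5, 227.1]), [354, 217, 46, 21, 789]) [ 602. -235.  174.]
T yel (array([220.5, 236.4]), [198, 226, 46, 21, 809]) [542.  92. 174.]
T or (array([279.8, 272. ]), [275, 266, 10, 10, 38]) [484. -41. 150.]
T blue (array([564.5, 189.3]), [513, 136, 105, 104, 9434])
T blue (array([277.9, 208.7]), [253, 184, 51, 50, 2278])
S yel (array([341.6, 100.9]), [324, 85, 36, 33, 564]) [543.  91. 174.]
S yel (array([253.9, 210.8]), [232, 188, 45, 46, 919]) [ 603. -237.  174.]
S or (array([284.3, 141.7]), [279, 129, 11, 28, 182]) [515. -62. 150.]
S blue (array([336.9, 180.7]), [308, 148, 55, 53, 832])
brass (array([ 768.44778197, -204.53789061,  178.71629261]), np.float64(2.468081429508418))
```

The rail yaw is about 0.181 and the spout centre about (676,-222). The grip is at about (490,-40), so the slide is about 213 mm. I approach above the grip first.

move_arm --targets "1 0 0 0 0 0 5.15; 1 0 0 0 0 0 5.15; 1 2 -2.8 0 0 0 0; 1 2 -2.8 0 0 0 0; 1 2 -2.8 0 0 0 0"

```text
clock: 0.72
eef_pos: [272.9, -514.0, 231.0]
tool_rot: [-3.141, -0.0, 0.179]
force: [2.2, 0.1, -0.7]
width: 85.6
gripper_force: 0.0
```

move_arm --targets "1 2 -2.8 0 0 0 0; 1 2 -2.8 0 0 0 0; 1 2 -2.8 0 0 0 0; 1 2 -2.8 0 0 0 0; 1 2 -2.8 0 0 0 0"

```text
clock: 1.13
eef_pos: [346.7, -357.8, 231.5]
tool_rot: [3.141, -0.0, 0.18]
force: [0.6, 0.9, 0.3]
width: 85.4
gripper_force: 0.0
```

move_arm --targets "1 2 -2.8 0 0 0 0; 1 2 -2.8 0 0 0 0; 1 2 -2.8 0 0 0 0; 1 2 -2.8 0 0 0 0; 1 2 -2.8 0 0 0 0"

```text
clock: 1.55
eef_pos: [420.1, -202.2, 231.6]
tool_rot: [3.141, -0.001, 0.18]
force: [0.6, 0.4, 0.5]
width: 85.2
gripper_force: 0.0
```

move_arm --targets "1 2 -2.8 0 0 0 0; 1 1 -2.8 0 0 0 0; 1 0 0 0 0 0 0; 1 0 0 0 0 0 0"

```text
clock: 1.88
eef_pos: [439.4, -141.5, 231.4]
tool_rot: [-3.141, -0.0, 0.184]
force: [-0.3, -0.0, 0.0]
width: 85.5
gripper_force: 0.0
```

```bash
python3 - <<'E'
from h import *
im=cams.get_image("wrist");cv2.imwrite("pics/w1.png",im["color"][:,:,::-1])
for b in blobs(im,(5,150,120),(23,255,255),100)[1]: print(b,onz(im,b[0],150).round(1))
for b in blobs(im,(27,100,200),(34,255,255),200)[1]: print("yel",b,onz(im,b[0],174).round(1))
E
```

```text
(array([585.8,  14.2]), [542, 0, 82, 19, 209]) [ 595.4 -284.8  150. ]
(array([194. , 113.4]), [167, 96, 59, 32, 1378]) [490.9 -49.  150. ]
yel (array([535.9,   5.5]), [451, 0, 171, 12, 2023]) [ 585.1 -239.2  174. ]
```

View pics/w1.png

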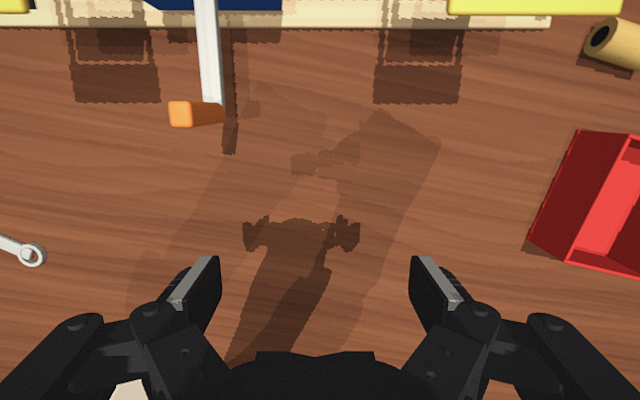

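The wrist view shows the grip's orange top face at about (181,114), which gives about (489,-40) and agrees with the top camera.

move_arm --targets "1 1.7 -2.3 0 0 0 0; 1 1.7 -2.3 0 0 0 0; 1 1.7 -2.3 0 0 0 0; 1 1.7 -2.2 0 0 0 0; 1 0 0 0 0 0 0"

```text
clock: 2.35
eef_pos: [492.3, -37.6, 231.5]
tool_rot: [-3.14, -0.003, 0.185]
force: [1.2, 0.5, -0.2]
width: 85.3
gripper_force: 0.0
```

move_arm --targets "1 0 0 0 0 0 0; 1 0 0 0 0 0 0"

```text
clock: 2.52
eef_pos: [489.1, -43.6, 231.2]
tool_rot: [3.141, 0.001, 0.177]
force: [-0.1, 0.2, -0.2]
width: 85.5
gripper_force: 0.0
```

Good to about 3 mm. Descend and close.

move_arm --targets "1 0 -0.1 3 0 0 0; 1 0 -0.1 3 0 0 0; 1 0 -0.1 3 0 0 0; 1 0 0 2.8 0 0 0; 1 0 0 0 0 0 0"

```text
clock: 2.93
eef_pos: [485.0, -40.8, 109.4]
tool_rot: [-3.141, 0.009, 0.177]
force: [-1.4, -0.8, 0.2]
width: 85.6
gripper_force: 0.0
```

move_arm --targets "-0.3 0 0 0 0 0 0; -0.6 0 0 0 0 0 0; -1 0 0 0 0 0 0; -1 0 0 0 0 0 0; -1 0 0 0 0 0 0"

```text
clock: 3.35
eef_pos: [490.0, -38.8, 114.7]
tool_rot: [3.141, -0.003, 0.18]
force: [0.2, 0.7, 0.0]
width: 25.6
gripper_force: 0.0
```

move_arm --targets "-1 0 0 0 0 0 0; -1 0 0 0 0 0 0; -1 0 0 0 0 0 0"

```text
clock: 3.6
eef_pos: [489.7, -38.5, 114.5]
tool_rot: [3.141, -0.002, 0.18]
force: [-0.9, 1.0, 7.3]
width: 15.5
gripper_force: 58.3
```

move_arm --targets "-1 0 1 0 0 0 0; -1 0 2 0 0 0 0; -1 0 2 0 0 0 0; -1 0 2 0 0 0 0; -1 0 2 0 0 0 0"

```text
clock: 4.02
eef_pos: [506.0, -127.0, 114.5]
tool_rot: [-3.141, -0.002, 0.181]
force: [-0.4, 3.2, 5.1]
width: 15.3
gripper_force: 58.5
```

move_arm --targets "-1 0 2 0 0 0 0; -1 0 2 0 0 0 0; -1 0 2 0 0 0 0; -1 0 2 0 0 0 0; -1 0 2 0 0 0 0"

```text
clock: 4.43
eef_pos: [524.0, -225.4, 114.5]
tool_rot: [-3.141, -0.002, 0.181]
force: [0.1, 2.7, 4.5]
width: 15.4
gripper_force: 58.4
```

move_arm --targets "-1 0 1.5 0 0 0 0; -1 0 0.9 0 0 0 0; -1 0 0 0 0 0 0; -1 0 0 0 0 0 0; -1 0 0 0 0 0 0"

```text
clock: 4.85
eef_pos: [528.6, -250.3, 114.5]
tool_rot: [3.139, -0.003, 0.18]
force: [1.1, -0.7, 4.7]
width: 15.2
gripper_force: 59.3
```

```bash
python3 - <<'E'
from h import *
T=cams.get_image("top");cv2.imwrite("pics/t2.png",cv2.resize(T["color"][130:300,220:450,::-1],None,fx=3,fy=3,interpolation=cv2.INTER_CUBIC))
s=read_state();print(s["eef_pos"],s["force"],s["width"])
E
```

```text
[ 528.58736413 -250.24840779  114.51767639] [ 0.18690422 -2.38550481  5.64867614] 14.999481452343995
```

View pics/t2.png

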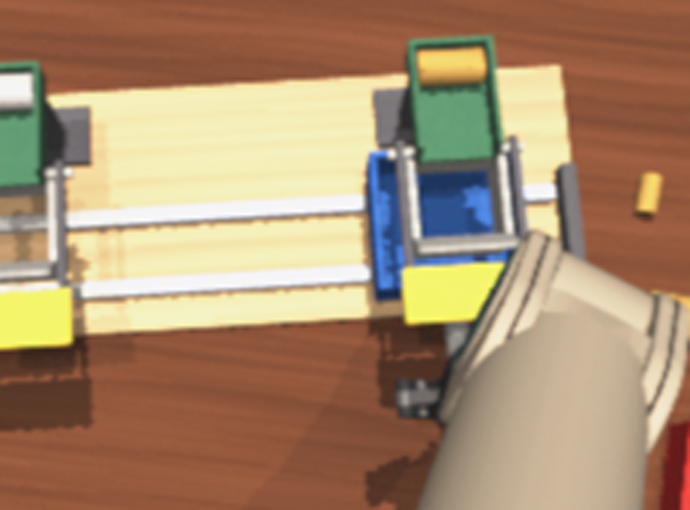

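The top view shows the box under the right spout and the brass bushing still in its pan. I release, rise and verify.

move_arm --targets "0 0 0 0 0 0 0; 0.3 0 0 0 0 0 0; 0.3 0 0 0 0 0 0; 0.3 0 0 0 0 0 0; 0.3 0 0 -1 0 0 0"

```text
clock: 5.32
eef_pos: [525.8, -248.3, 121.8]
tool_rot: [-3.139, 0.004, 0.18]
force: [-0.2, 0.9, 0.2]
width: 55.7
gripper_force: 0.0
```

move_arm --targets "0.3 0 0 -3 0 0 0; 0.3 0 0 -3 0 0 0; 0.3 0 0 -3 0 0 0; 0.3 0 0 -3 0 0 0; 1 0 0 -2 0 0 0"

```text
clock: 5.73
eef_pos: [528.2, -249.5, 267.1]
tool_rot: [3.139, -0.003, 0.18]
force: [0.4, -0.5, -0.5]
width: 66.0
gripper_force: 0.0
```

move_arm --targets "1 0 0 0 0 0 0; 1 0 0 0 0 0 0; 1 0 0 0 0 0 0"

```text
clock: 5.98
eef_pos: [526.8, -248.8, 263.0]
tool_rot: [-3.141, 0.001, 0.18]
force: [0.4, 0.3, 0.2]
width: 85.6
gripper_force: 0.0
```

```bash
python3 - <<'E'
from h import *
im=cams.get_image("wrist");cv2.imwrite("pics/w2.png",im["color"][:,:,::-1])
U=np.array([[.9836,.18],[-.18,.9836]])
for nm,lo,hi,z in(("or",(5,150,120),(23,255,255),150),("yel",(27,100,200),(34,255,255),174)):
    for b in blobs(im,lo,hi,300)[1]: p=onz(im,b[0],z);print(nm,b,p.round(1),(U@(p[:2]-[676.3,-222.5])).round(1))
print(read_state()["eef_pos"])
E
```

```text
or (array([550.6,  24.8]), [489, 0, 136, 50, 2044]) [ 683.1 -392.6  150. ] [ -23.9 -168.6]
or (array([609.,   8.]), [583, 0, 52, 19, 309]) [ 700.6 -429.2  150. ] [ -13.3 -207.7]
or (array([444.3,  19.2]), [428, 7, 38, 30, 373]) [ 673.  -316.6  150. ] [-20.2 -91.9]
or (array([472.3,  72.1]), [413, 35, 133, 76, 1638]) [ 642.8 -347.4  150. ] [ -55.4 -116.8]
or (array([588. ,  64.8]), [547, 42, 74, 45, 845]) [ 663.  -430.1  150. ] [ -50.5 -201.8]
or (array([534. ,  62.5]), [510, 51, 47, 25, 323]) [ 657.3 -390.2  150. ] [ -48.9 -161.5]
or (array([575.2, 103.4]), [539, 89, 66, 31, 603]) [ 635.5 -431.9  150. ] [ -77.8 -198.7]
or (array([558.6, 125.7]), [514, 109, 88, 33, 807]) [ 617.5 -426.   150. ] [ -94.4 -189.6]
or (array([182.2, 165.5]), [158, 145, 48, 41, 370]) [ 533.5 -138.8  150. ] [-125.4  108.1]
or (array([543.1, 176.5]), [513, 165, 62, 26, 333]) [ 577.1 -429.4  150. ] [-134.8 -185.6]
or (array([602.5, 173.9]), [553, 166, 87, 21, 381]) [ 587.8 -476.1  150. ] [-132.7 -233.5]
or (array([317. , 188.3]), [308, 170, 21, 36, 637]) [ 534.3 -249.5  150. ] [-144.5   -1. ]
or (array([ 34.3, 
[... 394 characters left out ...]
2.7 150. ] [-167.3  254. ]
or (array([607.6, 211.4]), [570, 196, 70, 31, 475]) [ 558.4 -494.2  150. ] [-164.8 -246. ]
or (array([595.4, 245.2]), [557, 222, 83, 47, 986]) [ 527.5 -497.2  150. ] [-195.8 -243.4]
or (array([ 76.6, 245.6]), [49, 233, 57, 23, 331]) [446.1 -52.4 150. ] [-195.8  208.7]
or (array([394.4, 248.4]), [368, 236, 57, 25, 339]) [ 493.2 -325.9  150. ] [-198.7  -68.7]
or (array([574.6, 302.9]), [516, 262, 110, 77, 1636]) [ 469.8 -502.9  150. ] [-253.6 -238.7]
or (array([ 40.4, 283.2]), [0, 274, 96, 19, 461]) [402.4 -19.  150. ] [-232.8  249.4]
yel (array([315. ,  99.7]), [246, 72, 139, 57, 7675]) [ 602.  -235.6  174. ] [-75.4   0.5]
[ 526.50352496 -248.72363098  262.353465  ]
```

View pics/w2.png

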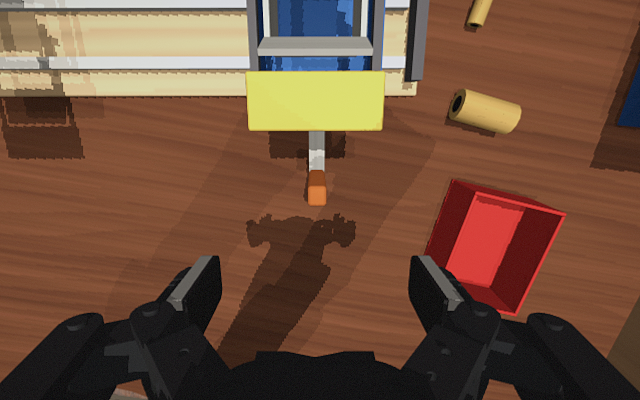

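The wrist view has the grip top at (317,188), y = -1 mm, and the paddle at (315,100), y = 0.5 mm. The box is centred to about 2 mm. I shut the gripper, go over the paddle and tilt the body back by 14°.

move_arm --targets "-1 2.5 0 0 0 0 0; -1 2.5 0 0 0 0 0; -1 2.5 0 0 0 0 0; -1 0 0 0 0 7 0; -1 0 0 0 0 7 0"

```text
clock: 6.45
eef_pos: [605.1, -233.0, 260.4]
tool_rot: [-3.14, -0.248, 0.185]
force: [-0.8, 0.2, -0.8]
width: 25.3
gripper_force: 0.0
```

move_arm --targets "-1 0 0 0 0 0 0; -1 0 0 0 0 0 0; -1 0 0 0 0 0 0; -1 0 0 0 0 0 0"

```text
clock: 6.78
eef_pos: [602.3, -235.3, 263.5]
tool_rot: [3.142, -0.245, 0.181]
force: [0.8, -0.8, 0.1]
width: 0.2
gripper_force: 0.0
```

move_arm --targets "-1 -0.5 0 1.95 0 0 0; -1 -0.5 0 1.95 0 0 0; -1 -0.5 0 1.95 0 0 0; -1 -0.5 0 1.95 0 0 0; -1 0 0 0 0 0 0"

```text
clock: 7.2
eef_pos: [599.3, -234.0, 178.8]
tool_rot: [-3.137, -0.238, 0.181]
force: [-0.4, 0.1, 0.3]
width: 0.3
gripper_force: 0.0
```

move_arm --targets "-1 -0.25 0 1 0 0 0; -1 -0.25 0 1 0 0 0; -1 -0.2 0 1 0 0 0; -1 -0.1 0 1 0 0 0; -1 0 0 0 0 0 0"

```text
clock: 7.62
eef_pos: [603.8, -235.1, 141.3]
tool_rot: [3.141, -0.246, 0.181]
force: [1.5, 1.2, 4.9]
width: -0.5
gripper_force: 1.8
```

move_arm --targets "-1 0 0 0.9 0 0 0; -1 0.05 0 0.9 0 0 0; -1 0 0 0 0 0 0; -1 0 0 0 0 0 0; -1 0 0 0 0 0 0"

```text
clock: 8.03
eef_pos: [607.6, -234.5, 125.4]
tool_rot: [3.141, -0.245, 0.18]
force: [1.0, 2.6, 4.6]
width: -0.1
gripper_force: 1.9
```

move_arm --targets "-1 0 0 0 0 0 0; -1 0 0 0 0 0 0; -1 0 0 0 0 0 0; -1 0 0 0 0 0 0; -1 0 0 0 0 0 0"

```text
clock: 8.45
eef_pos: [607.5, -234.7, 125.0]
tool_rot: [3.141, -0.245, 0.18]
force: [1.0, 1.1, 4.6]
width: 0.1
gripper_force: 1.9
```

move_arm --targets "-1 0 0 0 0 0 0; -1 0 0 0 0 0 0; -1 0 0 0 0 0 0; -1 0 0 0 0 0 0; -1 0 0 0 0 0 0"

```text
clock: 8.87
eef_pos: [607.4, -234.8, 124.8]
tool_rot: [3.141, -0.245, 0.18]
force: [0.3, 0.4, 4.5]
width: 0.0
gripper_force: 1.9
```

```bash
python3 - <<'E'
from h import *
im=cams.get_image("scene");cv2.imwrite("pics/s3.png",cv2.resize(im["color"][60:330,180:450,::-1],None,fx=2.2,fy=2.2,interpolation=cv2.INTER_CUBIC))
E
```

```text
(no output)
```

View pics/s3.png

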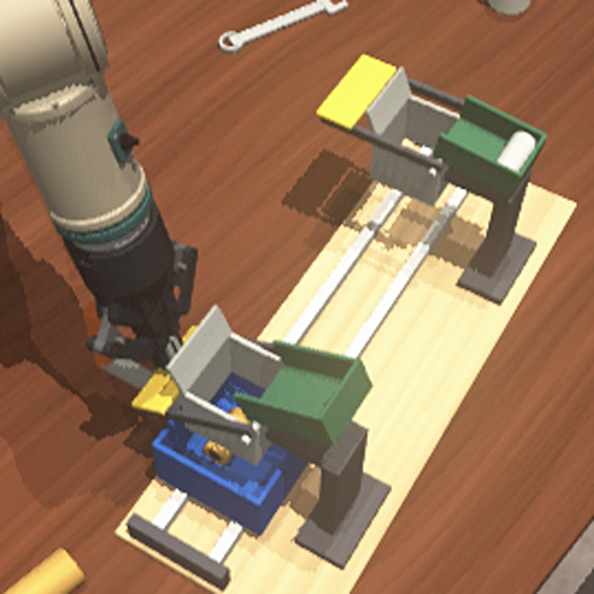

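The pan is tipped and empty, and the brass bushing is in the box at (217,450) in the crop. The steel bushing is untouched. I lift back out along the same path.

move_arm --targets "-1 0 0 -0.9 0 0 0; -1 0 0 -0.9 0 0 0; -1 0.1 0 -1 0 0 0; -1 0.2 0 -1 0 0 0; -1 0.25 0 -1 0 0 0"

```text
clock: 9.33
eef_pos: [600.5, -236.0, 173.7]
tool_rot: [-3.142, -0.244, 0.18]
force: [-0.3, -0.3, 0.8]
width: 0.2
gripper_force: 0.2
```

move_arm --targets "-1 0.25 0 -1 0 0 0; -1 0 0 -2.5 0 0 0; -1 0 0 -3 0 0 0; -1 0 0 -3 0 0 0; -1 0 0 -3 0 0 0"

```text
clock: 9.75
eef_pos: [573.4, -240.5, 296.5]
tool_rot: [3.141, -0.245, 0.18]
force: [-0.4, -0.4, 0.3]
width: 0.2
gripper_force: 0.0
```

move_arm --targets "-1 0 0 0 0 0 0; -1 0 0 0 0 0 0; -1 0 0 0 0 0 0; -1 0 0 0 0 0 0; -1 0 0 0 0 0 0"

```text
clock: 10.17
eef_pos: [573.3, -240.1, 293.1]
tool_rot: [-3.14, -0.242, 0.18]
force: [-0.7, 0.5, 0.4]
width: 0.1
gripper_force: 0.0
```

```bash
python3 - <<'E'
from h import *
im=cams.get_image("scene");cv2.imwrite("pics/s4.png",cv2.resize(im["color"][60:330,180:450,::-1],None,fx=2.2,fy=2.2,interpolation=cv2.INTER_CUBIC))
W=cams.get_image("wrist");U=np.array([[.9836,.18],[-.18,.9836]])
for nm,lo,hi,z in(("or",(5,170,120),(14,255,255),150),("yel",(27,100,200),(34,255,255),174)):
    for b in blobs(W,lo,hi,300)[1]:
        v=(U@(onz(W,b[0],z)[:2]-[676.3,-222.5])).round(1)
        if abs(v[1])<40: print(nm,b[0],v)
E
```

```text
yel [314.8 194.6] [-75.7   0.9]
```

View pics/s4.png

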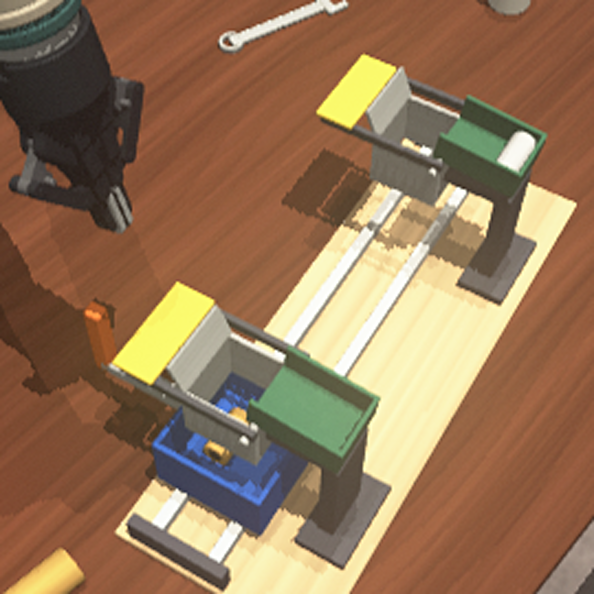

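The pan is back up and empty, and the brass bushing sits in the box at (217,452). The box hasn't moved between the two pictures, and the arm is clear.

```bash
python3 -c "
from cell import order
print(order.finish_job())"
```

```text
the job is handed in; nothing more can be done
None
```

I slid the box under the brass station's spout, tipped the brass bushing into it, left the steel bushing in its pan, and handed the job in at about 10 s; no verdict came back.

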